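Switch on the vacuum under two plates of a laser writer's stage

ROBOT

A 7-joint arm with a two-finger parallel gripper is mounted at the origin on the work surface. World frame = base frame: x ahead of the robot, y to its left, z up, the work surface at z = 0. Lengths are in m, angles in rad, forces in N, time in s.
With the tool pointing down it reaches from about 0.4 to 0.875 m from the base axis. Payload 19.3 kg.
Tool frame: the origin (TCP) lies at the centre of the arm's flange, where the gripper is bolted on; the fingertips stand 173 mm ahead of it and the grasp point (between the pads) lies 155 mm ahead of it; z points along the fingers, y is the line along which they close (so a half turn about z gives the same grasp; the last joint's range is limited). The gripper opens to 85 mm and grips with 20 to 120 N. Pads are 22 mm wide; open, the fingers measure 114 mm over their backs; the gripper's body (76 mm by 85 mm) begins 54 mm behind the grasp point. The pads swing forward as they close: fully open they stand 13 mm farther back than shut.
Start: joints at [1.233, 0.521, -0.036, 1.599, 0.021, 1.021, -0.113], TCP at [0.165, -0.603, 0.405] pointing down, gripper open.
Joint ranges: [-2.91, 2.91], [-0.3, 2.13], [-1.5, 1.42], [0.17, 2.43], [-1.26, 4.41], [0.16, 1.93], [-2.52, 2.52]. Speed limits (rad/s): [1.89, 1.89, 2.39, 2.39, 3.01, 3.01, 3.01].

INTERFACE

Orientations are given as a 3x3 rotation matrix whose columns are the frame's x, y, z axes.
In Python, from plant import ctrl, optics, ticket, spotter gives the robot as it stands.
- The arm moves only by the tool send_rows, never from a script. Its arguments are lists of equal length, an entry for each row: "delta_pos": the shift along the tool's x, y, z in mm, a list of three; "rot": the turn, a rotation vector about the tool's x, y, z in degrees, a list of three; "hand": the finger opening in mm, from 0 to 85.4. A call has exactly 10 rows; each row is the pose to reach, as a shift and turn from the pose commanded when the call began, along the tool's axes at that moment; what a row does not reach only later rows make up. A row lasts 1/8 s, in which the tool goes at most 62.5 mm and 10.7 degrees, less where a joint would pass 70% of its speed; a pose out of reach is approached as far as the arm can. A call with a gripper value outside its range is refused whole. The fingers move at their own pace and stop on an object; the grip force is fixed at half the most. Time passes only in rows, so rows that repeat a pose let the fingers close, or fill a call up. It gives the time, the measured TCP pose, the force, the opening and the grip force at its end, in the units of the state.
- ctrl.observe(): the state, without advancing time (a new reading comes with each control period).
- optics.camera(name): name is "scene" or "top" or "wrist"; returns a dict with "color" (400x640x3 uint8, red, green, blue), "intrinsics" (3x3 intrinsics, pixels), "position" and "orientation" of the camera in the world. Camera axes: x right, y down, z forward; pixel columns grow to the right and rows downward; lengths in m; the calibration is good to about 2 mm. A picture is of the moment at which its call begins. There is no depth.
- ticket.hand_in(): hands the job in; it is judged then, once.
Trained networks look in a picture, given as the dict that the camera call returned (one of the last four; its "shot" number tells which), for a name from the list of things; names that differ only in an ending like _2 or _b are one class to them, and where a whole thing is asked for, a point or a joint stands for the part that bears it (a point fixed in the world has none). Each returns a list of dicts, best first, with "confidence" (0 to 1); they miss things now and then, are a little off and sometimes report something else, mostly with a low value. They report only what shows in the picture. A call takes as long as a camera call. They do not tell look-alikes from the thing itself.
- spotter.find_in(query, picture): "xyz" ([x, y, z] in m, in world coordinates, good to about 4 mm: the middle of the surface that is visible of it).
- spotter.outline_of(query, picture): "region" (400x640 bool, what is visible of it).
- spotter.pinpoint(query, picture): "xyz" ([x, y, z] in m, in world coordinates, good to about 4 mm: a listed point, or the origin of a listed thing).
The state is a dict: "clock": time; "joint_positions": joint angles; "dq": joint speeds; "effort": joint torques, N m; "eef_pos": TCP position; "orientation": TCP orientation; "contact_force": force on the tool from outside, world axes, zero at the start; "torque": the same for the moment, N m; "finger_gap": finger opening in m; "gripper_force": force on a finger pad.
Only numpy, scipy, OpenCV 4.12 (cv2) and the standard library are available. Lean on these libraries where they do the work, as an engineer would, in place of code of your own. Each camera call takes 0.05 s, during which the arm holds its last target. There are 200 camera calls.

TASK

Switch on the vacuum under the square plate and then under the solid round disc: with the fingertips press the button in front of the square plate's seat gently well down and let it come back up, then do the same with the button in front of the disc's seat. Do not press the buttons of the other two seats, do not touch the pieces on the seats or disturb anything else standing about, and finish with the hand clear of everything.

Things in the scene. Friction and masses are not known exactly. Their poses are not given: they have to be found in the camera images.
- stage: the fixed vacuum stage: a black slab 220 x 430 mm, its flat top 50 mm above the table. Origin under its centre at table height; its +x points away from the robot, its +y along the row of seats. Along it are four flat round seats (86 mm dark discs, centres 95 mm apart, 45 mm behind the slab's centre line), and on the robot side of each seat, 105 mm from the seat's centre, one push button
- square_plate: square steel plate, 64 x 64 x 5 mm, loose on one of the four seats, within 6 mm of the seat's centre. Origin: centre of its underside
- round_disc: solid round steel disc, 64 mm across, 5 mm thick, no hole, loose on one of the four seats, within 6 mm of the seat's centre. Origin: centre of its underside
- oblong_plate: narrow oblong steel plate, 72 x 26 x 5 mm, loose on another seat; to be left alone. Origin: centre of its underside
- flat_ring: flat steel ring, 64 mm outside, 38 mm hole, 5 mm thick, loose on another seat; to be left alone. Origin: centre of its underside
- vac1_top (a point): centre of the top face of a bright aluminium round push button, 28 mm across, in a black housing 44 mm across and 12 mm tall on the stage: the one at the robot's left (+y) end of the row, in front (on the robot side) of the seat at the same place in the row. All four buttons are alike; this point is 74 mm above the table and goes down with the button
- vac1 (a joint): how far that button is down: 0 up, 0.008 m fully down. It is pressed straight down against a spring (about 2 N to start, 6 N when fully down), counts as pressed from 4 mm, and springs back up when let go
- vac2_top (a point): centre of the top face of a bright aluminium round push button, 28 mm across, in a black housing 44 mm across and 12 mm tall on the stage: the one at the second place from the left of the row, in front (on the robot side) of the seat at the same place in the row. All four buttons are alike; this point is 74 mm above the table and goes down with the button
- vac2 (a joint): how far that button is down: 0 up, 0.008 m fully down. It is pressed straight down against a spring (about 2 N to start, 6 N when fully down), counts as pressed from 4 mm, and springs back up when let go
- vac3_top (a point): centre of the top face of a bright aluminium round push button, 28 mm across, in a black housing 44 mm across and 12 mm tall on the stage: the one at the third place from the left of the row, in front (on the robot side) of the seat at the same place in the row. All four buttons are alike; this point is 74 mm above the table and goes down with the button
- vac3 (a joint): how far that button is down: 0 up, 0.008 m fully down. It is pressed straight down against a spring (about 2 N to start, 6 N when fully down), counts as pressed from 4 mm, and springs back up when let go
- vac4_top (a point): centre of the top face of a bright aluminium round push button, 28 mm across, in a black housing 44 mm across and 12 mm tall on the stage: the one at the robot's right (-y) end of the row, in front (on the robot side) of the seat at the same place in the row. All four buttons are alike; this point is 74 mm above the table and goes down with the button
- vac4 (a joint): how far that button is down: 0 up, 0.008 m fully down. It is pressed straight down against a spring (about 2 N to start, 6 N when fully down), counts as pressed from 4 mm, and springs back up when let go
- lens: brass objective lens barrel, 25 mm across, 36 mm tall, standing loose on the stage midway between two neighbouring buttons. Origin: centre of its underside
- thumb_nut: black thumb nut, 24 mm across, 18 mm tall, standing loose on the stage midway between two neighbouring buttons. Origin: centre of its underside
- wafer_jar: white round jar, 80 mm across, 45 mm tall, on the table to the robot's left of the stage. Origin: centre of its underside
- wash_bottle: white bottle, 60 mm across, 110 mm tall, on the table to the robot's right of the stage. Origin: centre of its underside
- driver: screwdriver with a black handle, 150 mm long, lying on the table to the right of the stage. Origin: underside, on its long axis, near its middle; x along it
- tweezers: steel tweezers, 125 mm long, lying on the table to the left of the stage. Origin: underside, near the middle; x along them
Not all that is in view belongs to the job. Leave any purple look-alike of the round_disc alone. What is shaped like the square_plate but brown is not meant.

How it is judged:
On the way, in this order (a step that is already met when the one before it is completed fails the run):
1. the button in front of the square plate is pressed at least 4 mm down (((horizontal distance between square_plate and vac1_top below 0.125 m and value of joint vac1 above 0.004 m) or (horizontal distance between square_plate and vac2_top below 0.125 m and value of joint vac2 above 0.004 m) or (horizontal distance between square_plate and vac3_top below 0.125 m and value of joint vac3 above 0.004 m) or (horizontal distance between square_plate and vac4_top below 0.125 m and value of joint vac4 above 0.004 m))), for 0.05 s.
2. all the buttons are up again (value of joint each of vac1, vac2, vac3, vac4 below 0.0015 m), for 0.05 s.
3. the button in front of the round disc is pressed at least 4 mm down (((horizontal distance between round_disc and vac1_top below 0.125 m and value of joint vac1 above 0.004 m) or (horizontal distance between round_disc and vac2_top below 0.125 m and value of joint vac2 above 0.004 m) or (horizontal distance between round_disc and vac3_top below 0.125 m and value of joint vac3 above 0.004 m) or (horizontal distance between round_disc and vac4_top below 0.125 m and value of joint vac4 above 0.004 m))), for 0.05 s.
At the end, for the whole second after the job is handed in: all four buttons are up (within 1.5 mm), the four pieces lie within 6 mm of where they were, and the lens, nut, jar, bottle, screwdriver and tweezers stand within 10 mm of where they were, everything at rest (all of step 2 and distance of each of square_plate, round_disc, oblong_plate, flat_ring from where it was at the start of the episode below 0.006 m and distance of each of lens, thumb_nut, wafer_jar, wash_bottle, driver, tweezers from where it was at the start of the episode below 0.01 m and linear speed of each of square_plate, round_disc, oblong_plate, flat_ring, lens, thumb_nut, wafer_jar, wash_bottle, driver, tweezers below 0.02 m/s); the robot touches nothing.
It fails at once if the button of the oblong plate or of the ring is pressed (2 mm or more down) ((horizontal distance between oblong_plate and vac1_top below 0.125 m and value of joint vac1 above 0.002 m) or (horizontal distance between oblong_plate and vac2_top below 0.125 m and value of joint vac2 above 0.002 m) or (horizontal distance between oblong_plate and vac3_top below 0.125 m and value of joint vac3 above 0.002 m) or (horizontal distance between oblong_plate and vac4_top below 0.125 m and value of joint vac4 above 0.002 m) or (horizontal distance between flat_ring and vac1_top below 0.125 m and value of joint vac1 above 0.002 m) or (horizontal distance between flat_ring and vac2_top below 0.125 m and value of joint vac2 above 0.002 m) or (horizontal distance between flat_ring and vac3_top below 0.125 m and value of joint vac3 above 0.002 m) or (horizontal distance between flat_ring and vac4_top below 0.125 m and value of joint vac4 above 0.002 m)).
It fails at once if both of the wanted buttons are down at once (((horizontal distance between square_plate and vac1_top below 0.125 m and value of joint vac1 above 0.004 m) or (horizontal distance between square_plate and vac2_top below 0.125 m and value of joint vac2 above 0.004 m) or (horizontal distance between square_plate and vac3_top below 0.125 m and value of joint vac3 above 0.004 m) or (horizontal distance between square_plate and vac4_top below 0.125 m and value of joint vac4 above 0.004 m)) and ((horizontal distance between round_disc and vac1_top below 0.125 m and value of joint vac1 above 0.004 m) or (horizontal distance between round_disc and vac2_top below 0.125 m and value of joint vac2 above 0.004 m) or (horizontal distance between round_disc and vac3_top below 0.125 m and value of joint vac3 above 0.004 m) or (horizontal distance between round_disc and vac4_top below 0.125 m and value of joint vac4 above 0.004 m))).
It fails at once if a button or the stage is pushed with more than 25 N (contact force between any of the fingers, the arm and stage above 25 N).
It fails at once if the robot touches one of the four pieces on the seats, or shifts or lifts it more than 6 mm (contact force between any of the fingers, the arm and square_plate above 0.5 N or contact force between any of the fingers, the arm and round_disc above 0.5 N or contact force between any of the fingers, the arm and oblong_plate above 0.5 N or contact force between any of the fingers, the arm and flat_ring above 0.5 N or distance of any of square_plate, round_disc, oblong_plate, flat_ring from where it was at the start of the episode above 0.006 m).
It fails at once if the lens, nut, jar, bottle, screwdriver or tweezers is knocked or moved by more than 10 mm (distance of any of lens, thumb_nut, wafer_jar, wash_bottle, driver, tweezers from where it was at the start of the episode above 0.01 m).
It also fails if it takes over 37 s, if anything falls off the work surface, if the arm or the gripper's body presses on something with over 40 N, if the wrist force passes 120 N, or if a joint passes its speed limit or range.

## Working session

There is one attempt and no reset: what is moved stays moved. The work goes in short steps, Python scripts to look and compute and a tool call to move; the robot and the scene stay as the last step left them, time stands still between calls to the robot, and variables do not carry over. Pictures are saved under pics/ and viewed, at most 10 in all, crops included, and the job is handed in when it is done.

Besides the shell and the picture viewer there is one more tool, called after "Request:" by a JSON object that holds its "name" and its "arguments". send_rows: Moves the arm, as the interface text tells. Its arguments: {"type":"object","properties":{"delta_pos":{"type":"array","items":{"type":"array","items":{"type":"number"}}},"rot":{"type":"array","items":{"type":"array","items":{"type":"number"}}},"hand":{"type":"array","items":{"type":"number"}}},"required":["delta_pos","rot","hand"]}

```bash
mkdir -p pics; python3 - <<'E'
from plant import ctrl, optics, spotter
import cv2, numpy as np
for n in ("top","scene"):
    p=optics.camera(n); cv2.imwrite(f"pics/{n}0.png",p["color"][:,:,::-1])
    print(n,p["position"].round(3),p["intrinsics"][0,0])
    for q in ("vac1_top","vac2_top","vac3_top","vac4_top","stage","square_plate","round_disc","oblong_plate","flat_ring","lens","thumb_nut","wash_bottle","wafer_jar"):
        r=spotter.pinpoint(q,p)
        print(q,[(np.round(d["xyz"],3).tolist(),round(d["confidence"],2)) for d in r[:4]])
s=ctrl.observe(); print(s["clock"],s["eef_pos"],s["orientation"],s["finger_gap"])
E
```

```text
top [ 0.308 -0.004  1.269] 453.7719591323427
vac1_top [([0.561, 0.087, 0.076], 0.39)]
vac2_top [([0.561, -0.006, 0.072], 0.56)]
vac3_top [([0.547, -0.106, 0.073], 0.4)]
vac4_top [([0.546, -0.199, 0.074], 0.62)]
stage [([0.616, -0.064, -0.002], 0.57)]
square_plate [([0.671, 0.073, 0.048], 0.84), ([0.704, 0.24, -0.004], 0.72)]
round_disc [([0.718, -0.377, 0.002], 0.79)]
oblong_plate [([0.547, -0.202, 0.075], 0.73), ([0.647, -0.21, 0.05], 0.7), ([0.407, -0.416, 0.003], 0.61), ([0.666, -0.014, 0.053], 0.48)]
flat_ring [([0.648, -0.212, 0.053], 0.69)]
lens [([0.646, -0.211, 0.054], 0.65), ([0.551, -0.056, 0.052], 0.6), ([0.612, -0.064, -0.003], 0.52), ([0.669, 0.072, 0.047], 0.42)]
thumb_nut [([0.573, 0.038, 0.051], 0.62)]
wash_bottle [([0.452, 0.387, -0.006], 0.7), ([0.627, -0.409, -0.005], 0.6), ([0.406, -0.417, 0.006], 0.22)]
wafer_jar [([0.452, 0.389, -0.003], 0.68), ([0.57, 0.037, 0.049], 0.46)]
scene [1.12  0.204 1.135] 479.23540964907335
vac1_top [([0.566, 0.081, 0.068], 0.5)]
vac2_top [([0.564, -0.009, 0.071], 0.58)]
vac3_top [([0.548, -0.105, 0.078], 0.4), ([0.539, -0.2, 0.073], 0.28)]
vac4_top [([0.542, -0.201, 0.073], 0.51)]
stage [([0.615, -0.06, 0.002], 0.74)]
square_plate [([0.677, 0.072, 0.052], 0.98), ([0.702, 0.246, -0.001], 0.88), ([0.548, -0.106, 0.077], 0.72)]
round_disc [([0.721, -0.382, -0.0], 0.94)]
oblong_plate [([0.67, -0.017, 0.05], 0.5)]
flat_ring [([0.646, -0.208, 0.049], 0.78)]
lens [([0.549, -0.054, 0.048], 0.43)]
thumb_nut [([0.577, 0.036, 0.05], 0.59)]
wash_bottle [([0.63, -0.411, -0.006], 0.73)]
wafer_jar [([0.453, 0.393, 0.004], 0.87)]
1.4 [ 0.16533357 -0.60272136  0.40466786] [[ 9.64370882e-01  2.64553963e-01 -4.48939730e-05]
 [ 2.64553965e-01 -9.64370881e-01  5.53223394e-05]
 [-2.86586961e-05 -6.52281318e-05 -9.99999997e-01]] 0.08522471990746247
```

View top.

```bash
python3 - <<'E'
import cv2,numpy as np
a=cv2.imread("pics/top0.png"); b=cv2.imread("pics/scene0.png")
cv2.imwrite("pics/v1.png",a)
cv2.imwrite("pics/v2.png",b)
E
```

```text
(no output)
```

View pics/top0.png

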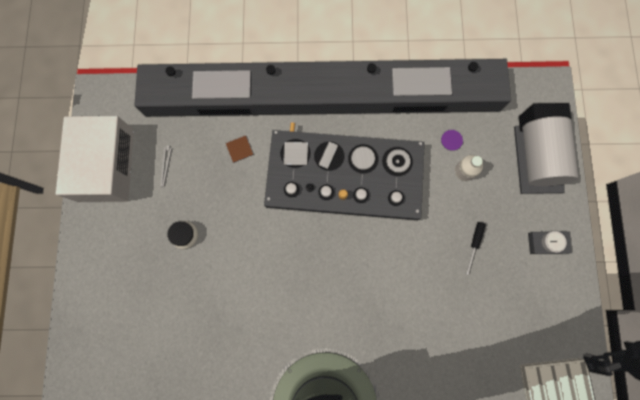

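View pics/scene0.png

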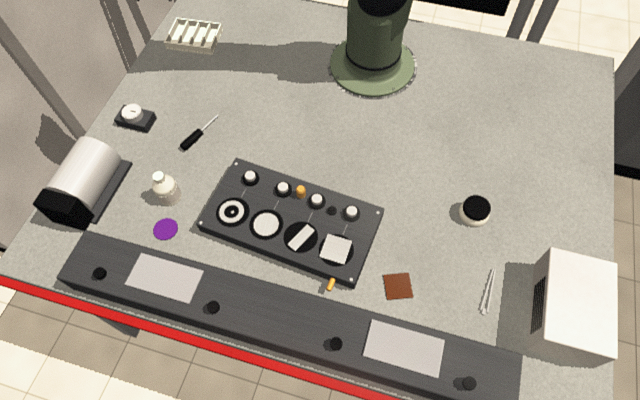

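The square plate (top view px 295,153) sits on seat 1 and the solid disc (363,158) on seat 3. The oblong plate (329,156) and ring (398,160) are on seats 2 and 4. The look-alikes, purple at (452,140) and brown at (239,149), are both off the stage. So the order is vac1, then vac3. The next step is to refine the button positions and check an enlarged crop.

```bash
cat > h.py <<'E'
import numpy as np, cv2
from plant import ctrl, optics, spotter
def ray(p,u,v,z):
    d=p["orientation"]@np.linalg.inv(p["intrinsics"])@np.array([u,v,1.]); c=np.array(p["position"])
    return c+d*(z-c[2])/d[2]
def px(p,X):
    q=p["intrinsics"]@(p["orientation"].T@(np.array(X)-p["position"])); return q[:2]/q[2]
def tips(p,guess,r=9):
    "bright button blobs near the guesses -> world at z=.074"
    g=p["color"].min(2).astype(float); out=[]
    for X in guess:
        u,v=px(p,X); u0,v0=int(u)-r,int(v)-r
        w=g[v0:v0+2*r+1,u0:u0+2*r+1]; m=(w>130)
        y,x=np.nonzero(m); out.append(ray(p,u0+x.mean(),v0+y.mean(),.074)[:2]) if m.sum()>4 else out.append([np.nan]*2)
    return np.array(out)
def fit(P):
    "row of four, 95 mm apart"
    k=np.array([1.5,.5,-.5,-1.5])*.095; c=P.mean(0); d=(k[:,None]*(P-c)).sum(0); d/=np.linalg.norm(d)
    return c+k[:,None]*d, d
E
python3 - <<'E'
from h import *
G=[[.563,.085,.074],[.562,-.008,.074],[.548,-.105,.074],[.544,-.2,.074]]
for n in ("top","scene"):
    p=optics.camera(n); T=tips(p,G); F,d=fit(T); print(n,T.round(4).tolist(),F.round(4).tolist(),np.degrees(np.arctan2(-d[0],d[1])))
    if n=="top": a=p["color"][120:225,225:475,::-1]; cv2.imwrite("pics/c1.png",cv2.resize(a,None,fx=3.2,fy=3.2,interpolation=cv2.INTER_CUBIC))
E
```

```text
top [[0.5673, 0.0856], [0.558, -0.0089], [0.5491, -0.1032], [0.5401, -0.1977]] [[0.5673, 0.0858], [0.5582, -0.0088], [0.5491, -0.1033], [0.54, -0.1979]] -5.487207901045761
scene [[0.5662, 0.0857], [0.5613, -0.0095], [0.5518, -0.1042], [0.5428, -0.1987]] [[0.5675, 0.0853], [0.5595, -0.0093], [0.5516, -0.104], [0.5436, -0.1987]] -4.806363779765039
```

View pics/c1.png

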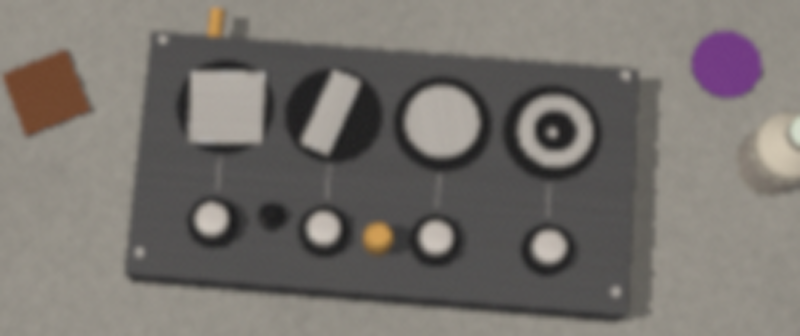

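The crop confirms it: a full square on seat 1 and an unpierced disc on seat 3. The lens stands between buttons 2 and 3, and the nut between 1 and 2. vac1 is at about (0.567, 0.0855) and vac3 at about (0.550, −0.1035). I'll move over vac1 with the fingers shut.

Request:
{"name": "send_rows", "arguments": {"delta_pos": [[40,-39,0],[80,-78,0],[120,-117,0],[160,-156,0],[200,-195,0],[240,-234,0],[280,-273,0],[320,-312,0],[360,-351,0],[400,-390,0]], "rot": [[0,0,-5],[0,0,-10],[0,0,-15],[0,0,-20],[0,0,-25],[0,0,-30],[0,0,-35],[0,0,-40],[0,0,-45],[0,0,-50]], "hand": [0,0,0,0,0,0,0,0,0,0]}}

```text
clock: 2.75
eef_pos: [0.4486, -0.1192, 0.405]
orientation: [[0.415, 0.91, 0.001], [0.91, -0.415, -0.0], [-0.0, 0.001, -1.0]]
contact_force: [0.8, -1.3, 0.2]
finger_gap: -0.0002
gripper_force: 0.0
```

```bash
cat >> h.py <<'E'
def go(x,y,z):
    s=ctrl.observe(); R=np.array(s["orientation"]); e=np.array(s["eef_pos"])
    print("t",s["clock"],"tcp",e.round(4),"gap",s["finger_gap"],"F",np.round(s["contact_force"],1))
    print("yangle",np.degrees(np.arctan2(R[1,1],R[0,1])).round(2),"tilt",R[:,2].round(4),"delta mm",(R.T@(np.array([x,y,z])-e)*1000).round(1))
E
python3 -c "
from h import *
go(.567,.0855,.29)"
```

```text
t 2.75 tcp [ 0.4486 -0.1192  0.405 ] gap -0.00023181315782139558 F [ 0.8 -1.3  0.2]
yangle -24.51 tilt [ 7.e-04 -4.e-04 -1.e+00] delta mm [235.4  22.7 115. ]
```

Request:
{"name": "send_rows", "arguments": {"delta_pos": [[40,4,0],[80,8,0],[120,11,10],[160,15,25],[200,19,45],[237,22,65],[237,22,80],[237,22,95],[237,22,95],[237,22,95]], "rot": [[0,0,-4],[0,0,-8],[0,0,-12],[0,0,-16],[0,0,-19.5],[0,0,-19.5],[0,0,-19.5],[0,0,-19.5],[0,0,-19.5],[0,0,-19.5]], "hand": [0,0,0,0,0,0,0,0,0,0]}}

```text
clock: 4.0
eef_pos: [0.5669, 0.0848, 0.3103]
orientation: [[0.091, 0.996, 0.001], [0.996, -0.091, -0.0], [-0.0, 0.001, -1.0]]
contact_force: [1.3, -0.4, 0.0]
finger_gap: 0.0
gripper_force: 0.0
```

```bash
python3 - <<'E'
from h import *
go(.567,.0855,.24)
p=optics.camera("wrist"); cv2.imwrite("pics/w1.png",p["color"][:,:,::-1])
print([px(p,[.567,.0855,.074]),px(p,[.550,-.1035,.074])])
for q in ("vac1_top","vac3_top"): print(q,[(np.round(d["xyz"],4),d["confidence"]) for d in spotter.pinpoint(q,p)])
E
```

```text
t 4.0 tcp [0.5669 0.0848 0.3103] gap 2.1185567106302593e-05 F [ 1.3 -0.4  0. ]
yangle -5.22 tilt [ 7.e-04 -1.e-04 -1.e+00] delta mm [ 0.7 -0.  70.3]
[array([325.81462945, 222.94242261]), array([325.78997908, 442.10125334])]
vac1_top [(array([0.5721, 0.0849, 0.0693]), 0.61)]
vac3_top []
```

View pics/w1.png

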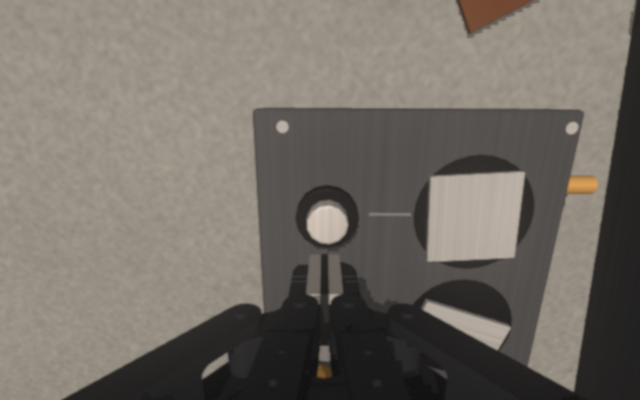

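The wrist view shows button 1 at px (327,222), within about 1 px of my prediction of (326,223), with the shut fingertips above it. Next I'll press slowly.

Request:
{"name": "send_rows", "arguments": {"delta_pos": [[0,0,25],[0,0,45],[0,0,55],[0,0,60],[0,0,63],[0,0,65],[0,0,67],[0,0,69],[0,0,70],[0,0,70]], "rot": [[0,0,0],[0,0,0],[0,0,0],[0,0,0],[0,0,0],[0,0,0],[0,0,0],[0,0,0],[0,0,0],[0,0,0]], "hand": [0,0,0,0,0,0,0,0,0,0]}}

```text
clock: 5.4
eef_pos: [0.5669, 0.0855, 0.2398]
orientation: [[0.09, 0.996, 0.0], [0.996, -0.09, 0.0], [0.0, 0.0, -1.0]]
contact_force: [-1.1, 0.2, 6.5]
finger_gap: -0.0002
gripper_force: 2.8
```

The 6.5 N upward reaction fits a button nearly fully down. I'll lift off and move across to vac3.

Request:
{"name": "send_rows", "arguments": {"delta_pos": [[0,0,-5],[0,0,-15],[0,0,-40],[0,0,-70],[-30,0,-80],[-75,0,-80],[-120,0,-80],[-165,0,-80],[-190,0,-80],[-190,0,-70]], "rot": [[0,0,0],[0,0,0],[0,0,0],[0,0,0],[0,0,0],[0,0,0],[0,0,0],[0,0,0],[0,0,0],[0,0,0]], "hand": [0,0,0,0,0,0,0,0,0,0]}}

```text
clock: 6.65
eef_pos: [0.5495, -0.106, 0.3103]
orientation: [[0.093, 0.996, 0.001], [0.996, -0.093, -0.001], [-0.001, 0.001, -1.0]]
contact_force: [0.1, 0.4, -1.0]
finger_gap: 0.0
gripper_force: 0.0
```

```bash
python3 - <<'E'
from h import *
go(.550,-.1035,.24)
p=optics.camera("wrist"); cv2.imwrite("pics/w2.png",p["color"][:,:,::-1])
print(px(p,[.550,-.1035,.074]))
E
```

```text
t 6.65 tcp [ 0.5495 -0.106   0.3103] gap 4.697075140195316e-05 F [ 0.1  0.4 -1. ]
yangle -5.35 tilt [ 0.001 -0.001 -1.   ] delta mm [ 2.6  0.2 70.3]
[325.96849119 220.03750796]
```

View pics/w2.png

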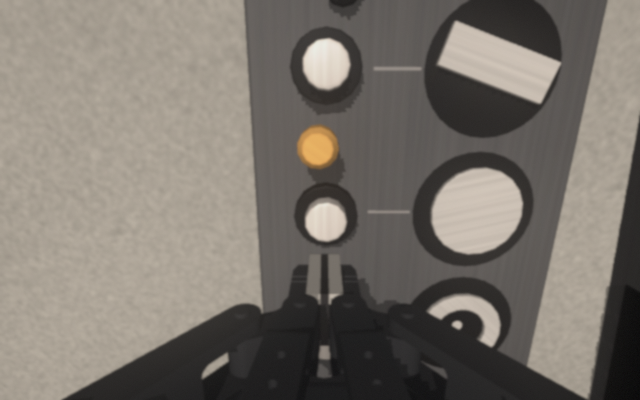

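Button 3 is at px (326,221) against a predicted (326,220), in line with the solid disc. The lens at (318,148) hasn't moved and is clear of the fingers. I'll press here.

Request:
{"name": "send_rows", "arguments": {"delta_pos": [[0,0,20],[0,0,45],[0,0,55],[0,0,60],[0,0,63],[0,0,65],[0,0,67],[0,0,69],[0,0,70],[0,0,70]], "rot": [[0,0,0],[0,0,0],[0,0,0],[0,0,0],[0,0,0],[0,0,0],[0,0,0],[0,0,0],[0,0,0],[0,0,0]], "hand": [0,0,0,0,0,0,0,0,0,0]}}

```text
clock: 7.95
eef_pos: [0.5499, -0.1036, 0.2398]
orientation: [[0.09, 0.996, 0.001], [0.996, -0.09, 0.0], [0.0, 0.001, -1.0]]
contact_force: [-0.0, 3.3, 7.1]
finger_gap: -0.0001
gripper_force: 2.8
```

Request:
{"name": "send_rows", "arguments": {"delta_pos": [[0,0,-5],[0,0,-15],[0,0,-40],[0,0,-80],[0,0,-120],[0,0,-150],[0,0,-160],[0,0,-160],[0,0,-160],[0,0,-160]], "rot": [[0,0,0],[0,0,0],[0,0,0],[0,0,0],[0,0,0],[0,0,0],[0,0,0],[0,0,0],[0,0,0],[0,0,0]], "hand": [0,0,0,0,0,0,0,0,0,0]}}

```text
clock: 9.2
eef_pos: [0.5496, -0.1038, 0.3988]
orientation: [[0.09, 0.996, -0.002], [0.996, -0.09, 0.0], [0.0, -0.002, -1.0]]
contact_force: [-1.5, 0.7, 0.7]
finger_gap: 0.0003
gripper_force: 0.0
```

```bash
python3 - <<'E'
from h import *
go(.550,-.1035,.24)
p=optics.camera("scene"); cv2.imwrite("pics/s2.png",p["color"][:,:,::-1])
E
```

```text
t 9.2 tcp [ 0.5496 -0.1038  0.3988] gap 0.0002669247452583556 F [-1.5  0.7  0.7]
yangle -5.15 tilt [-1.5e-03  4.0e-04 -1.0e+00] delta mm [  0.3   0.7 158.8]
```

View pics/s2.png

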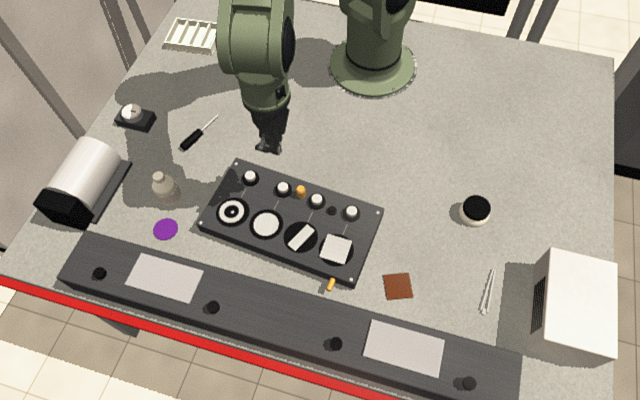

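The hand is clear above the stage. The buttons, pieces, lens and nut look the same as in the first scene view.

```bash
python3 -c "
from plant import ticket
print(ticket.hand_in())"
```

```text
the job is handed in; nothing more can be done
None
```

I pressed the square plate's button (vac1) and then the disc's button (vac3) well down, at about 7 N each, and let each come back up. The last picture showed nothing disturbed and the hand clear; the job is handed in, but no verdict was returned.

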